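Clamp a sample capsule onto the leak-test port

TASK

Swing the blue half of the clamp ring shut around the two flanges until it meets its rubber buffer, then turn the orange cam hook over the ring's pin until it draws the ring firmly tight (a push of about 14 N at its handle) without over-tightening it. Leave the capsule standing upright on the port inside the closed ring, do not disturb the things lying around, and let go.

Things in the scene. Friction and masses are not known exactly. Their poses are not given: they have to be found in the camera images.
- port (a point): Centre of the top of the leak-test port's lower flange (55 mm across, 66 mm above the bench), where the capsule stands. Axes of the fixed stand: z up, front with small screen to -x, ring hinge on +y, ears, pin and hook on -y. The stand is a white housing 170 x 250 x 42 mm with a bare-metal fixed half ring on the port's +x side (outer radius 39 mm, top 80 mm above the bench).
- ring_hinge (a point): Point on the vertical hinge axis of the blue swinging half ring, 50 mm to +y of the port axis. On its way shut the ring may slide the capsule's flange a few mm across the port: that is right. Do not press or squeeze the ring or its handle with more than 40 N.
- ring (a joint): Angle of the blue half ring: 0 nominally shut, positive open (clockwise from above); starts 0.55 to 0.85, stays where left (1.5 N drag at the handle). Shut, its ear bears on a stiff rubber buffer (40 N/mm, 102 mm from the hinge) of unknown standing: first touch between -0.015 and +0.037 rad; 9 N at the handle is plenty; let go, it springs back to first touch.
- ring_handle (a point): Upright steel handle of the ring, 14 mm in diameter, yellow ball top of 16 mm. This point is on its axis 110 mm above the bench and 26 mm below its top; the space around it is clear above 85 mm, except the capsule. It stands 98 mm from the hinge axis; with the ring shut it is at (-50, -35) mm from the port axis in the port's axes.
- hook_pivot (a point): Point on the vertical pivot axis of the orange cam hook, at (+30, -62) mm from the port axis in the port's axes. The hook is tight when the push at its handle, square to its arm, is 13 to 16 N (some 25 N on the ring's pin). Below about 10 N (15 N on the pin) it is loose; above about 20 N (35 N on the pin) the seal is damaged.
- hook (a joint): Angle of the cam hook: positive open (counter-clockwise from above), starts 0.75 to 1.05, stop at -0.55; 2 N drag at the handle, stays where left, also when tight. Closing it sweeps its cam wall round the outside of the pin on the ring's ear, drawing the ring in 10 mm/rad. Wall meets pin between 0.42 and -0.12, as the buffer stands; then the push climbs about 1.3 N per mm at the handle.
- hook_handle (a point): Upright steel handle of the hook, 14 mm in diameter, yellow ball top of 16 mm. This point is on its axis 110 mm above the bench and 26 mm below its top; the space around it is clear above 93 mm. It stands 62 mm from the pivot axis and turns with the hook. If the ring has not been pushed home first, the cam wall jams on the pin.
- capsule_center (a point): Middle of the loose steel sample capsule, 29 mm above its underside: flanged can, flange 55 mm across and 8 mm thick, body 40 mm across, 58 mm tall, about 0.35 kg, blue band. It stands on the port, 3 to 9 mm off centre to the port's -x, its top 124 mm above the bench. Closing, the ring slides it towards the centre.
- blank: Bystander: spare steel blank flange, 55 mm across, 16 mm high, lying on the bench; origin at its underside. Leave alone.
- seal_ring: Bystander: white sealing ring, 52 mm across, 10 mm high, on the bench; origin at its underside. Leave alone.
- probe: Bystander: red test probe, about 115 mm long, 16 mm high, lying on the bench; origin at its underside, brass tip along its +x. Leave alone.
Mind the look-alikes: they are no part of the job. Leave any turquoise or yellow look-alike of the part that bears capsule_center alone.

How it is judged:
On the way, in this order (a step that is already met when the one before it is completed fails the run):
1. the ring is swung shut against its buffer, around the capsule's flange (value of joint ring below 0.05 rad and horizontal distance between capsule_center and port below 0.006 m), for 0.2 s.
2. the hook is turned over the pin and draws the ring tight (contact force between hook and ring above 15 N and value of joint hook below 0.42 rad), for 0.2 s.
At the end, for the whole second after the job is handed in: The ring is shut (angle below 0.04 rad), the hook lies over its pin and presses on it with at least 12 N by itself, and the capsule stands upright at rest on the port, its axis within 6 mm of the port's (value of joint ring below 0.04 rad and value of joint hook below 0.42 rad and contact force between hook and ring above 12 N and horizontal distance between capsule_center and port below 0.006 m and angle between capsule_center's own z axis and vertical below 0.06 rad and linear speed of capsule below 0.02 m/s and velocity of joint hook below 0.05 rad/s); the robot touches nothing.
It fails at once if the hook is over-tightened: more than 35 N on the ring's pin (contact force between hook and ring above 35 N).
It fails at once if the ring is pressed or squeezed with more than 40 N (contact force between ring and the fingers above 40 N).
It fails at once if the capsule is tipped (angle between capsule_center's own z axis and vertical above 0.2 rad).
It fails at once if a bystander is moved by more than 10 mm (distance of any of blank, seal_ring, probe from where it was at the start of the episode above 0.01 m).
It also fails if it takes over 72 s, if anything falls off the work surface, if the arm or the gripper's body presses on something with over 40 N, if the wrist force passes 120 N, or if a joint passes its speed limit or range.

ROBOT

A 7-joint arm with a two-finger parallel gripper is mounted at the origin on the work surface. World frame = base frame: x ahead of the robot, y to its left, z up, the work surface at z = 0. Lengths are in m, angles in rad, forces in N, time in s.
With the tool pointing down it reaches from about 0.425 to 0.925 m from the base axis. Payload 6.8 kg.
Tool frame: the origin (TCP) lies at the very end of the fingers, on their centre line; the grasp point (between the pads) lies 19 mm behind it; z points along the fingers, y is the line along which they close (so a half turn about z gives the same grasp; the last joint's range is limited). The gripper opens to 85 mm and grips with 20 to 120 N. Pads are 22 mm wide; open, the fingers measure 114 mm over their backs; the gripper's body (76 mm by 85 mm) begins 54 mm behind the grasp point. The pads swing forward as they close: fully open they stand 13 mm farther back than shut.
Start: joints at [1.095, 0.477, 0.022, 1.555, -0.011, 1.109, -0.083], TCP at [0.243, -0.63, 0.231] pointing down, gripper open.
Joint ranges: [-2.96, 2.96], [-0.34, 2.1], [-1.41, 1.46], [0.24, 2.44], [-1.37, 4.51], [0.17, 1.92], [-2.96, 2.96]. Speed limits (rad/s): [2.39, 2.39, 3.14, 3.14, 3.14, 3.14, 3.14].

INTERFACE

Orientations are given as a unit quaternion [w, x, y, z].
In Python, from bench import arm, effector, solver, telemetry, viewer, ticket gives the robot as it stands. The module is installed in compiled form; this text tells all that it offers. Calls block until the motion is done:
- arm.movep(position, orientation): joint-space move of the TCP to a pose.
- arm.movel(position, orientation=None, feed=0.15, max_force=None): straight line of the TCP; orientation=None keeps the orientation; feed is the mean speed in m/s. With max_force (N) it stops when the force on the tool has changed by that much, and returns True; else False.
- arm.set_joints(angles): joint-space move.
- effector.set_gripper(opening, newtons=None): finger opening in m; newtons is the grip in N (None keeps the last); returns when the fingers have stopped.
- arm.hold(seconds).
- solver.inverse_kinematics(position, orientation): joint angles nearest the present ones, or None.
- telemetry.get_obs(): the state.
- viewer.capture(name): name is "scene" or "top" or "wrist"; returns (picture, depth): 480x640x3 uint8, red, green, blue; 480x640 float32, m along the optical axis (not along the pixel's ray), 0 where there is no reading.
- viewer.camera_model(name): a dict with "fx", "fy", "cx", "cy" (pixels), "R" (3x3) and "t" (3): a world point X has camera coordinates R X + t. Camera axes: x right, y down, z forward; pixel columns grow to the right and rows downward; lengths in m; the calibration is good to about 2 mm. A picture is of the moment at which its call begins: read the wrist's pose just before it. camera_model takes no time and is no camera call; for the wrist camera it gives the pose at the moment of the call.
A pose or a line that the arm cannot do raises arm.MotionError and nothing moves.
- ticket.close_job(): hands the job in; it is judged then, once.
The state is a dict: "clock": time; "joint_pos": joint angles; "joint_velocities": joint speeds; "tau": joint torques, N m; "eef_pos": TCP position; "eef_rot": TCP orientation; "wrist_force": force on the tool from outside, world axes, zero at the start; "torque": the same for the moment, N m; "finger_gap": finger opening in m; "grip_force": force on a finger pad.
Only numpy, scipy, OpenCV 4.12 (cv2) and the standard library are available. Lean on these libraries where they do the work, as an engineer would, in place of code of your own. Each camera call takes 0.05 s, during which the arm holds its last target. There are 200 camera calls.

## Working session

There is one attempt and no reset: what is moved stays moved. The work goes in short steps, each a Python script; the robot and the scene stay as the last script left them, time stands still between calls to the robot, and variables do not carry over. Pictures are saved under pics/ and viewed, at most 10 in all, crops included, and the job is handed in when it is done.

```bash
mkdir -p pics
cat > h.py <<'E'
import numpy as np, cv2, json
from bench import arm, effector, solver, telemetry, viewer, ticket
def cap(n,f):
    m=viewer.camera_model(n); p,d=viewer.capture(n)
    np.savez('pics/'+f+'.npz',p=p,d=d,**{k:np.array(m[k]) for k in m}); cv2.imwrite('pics/'+f+'.png',p[:,:,::-1]); return p,d,m
def pt(z,u,v,dep=None):
    d=z['d']; q=d[v-1:v+2,u-1:u+2]; q=q[q>0]; dep=np.median(q) if dep is None else dep
    c=np.array([(u-z['cx'])/z['fx'],(v-z['cy'])/z['fy'],1])*dep
    return z['R'].T@(c-z['t'])
def ptz(z,u,v,h):
    r=z['R'].T@np.array([(u-z['cx'])/z['fx'],(v-z['cy'])/z['fy'],1]); o=-z['R'].T@z['t']
    return o+r*(h-o[2])/r[2]
E
python3 - <<'E'
from h import *
cap('top','top'); cap('scene','scene'); o=telemetry.get_obs(); print(o)
E
```

```text
{'clock': 0.1, 'joint_pos': array([ 1.09490215,  0.47770419,  0.02234586,  1.55633104, -0.01152254,
        1.10932814, -0.08309133]), 'joint_velocities': array([ 0.00021113, -0.00060936,  0.00064133, -0.00107696,  0.00153018,
       -0.00118565, -0.00120535]), 'tau': array([ 4.79819340e-03, -5.97756207e+01,  1.61397357e+00, -2.81953776e+01,
        1.28747046e-02,  5.02496972e-03, -2.81607748e-05]), 'eef_pos': array([ 0.24250438, -0.62936311,  0.23044098]), 'eef_rot': array([-7.96891439e-04,  9.83136733e-01,  1.82870144e-01, -1.99234680e-04]), 'wrist_force': array([-0.25093368, -0.13272996, -0.29294552]), 'torque': array([0.04448921, 0.05893639, 0.00770178]), 'grip_force': 0.0, 'finger_gap': 0.08547126951752071}
```

View pics/top.png

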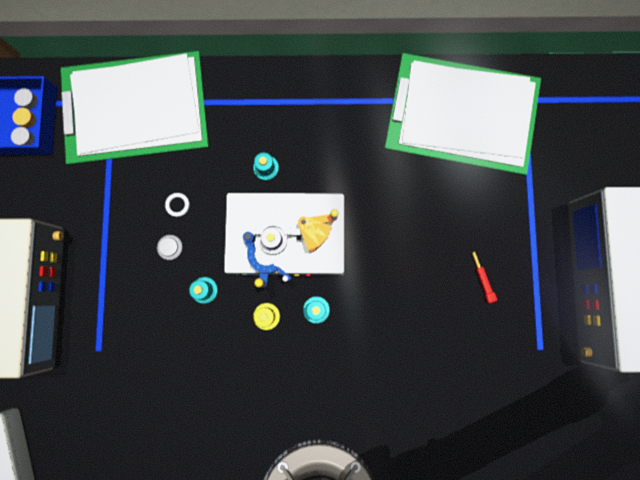

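View pics/scene.png

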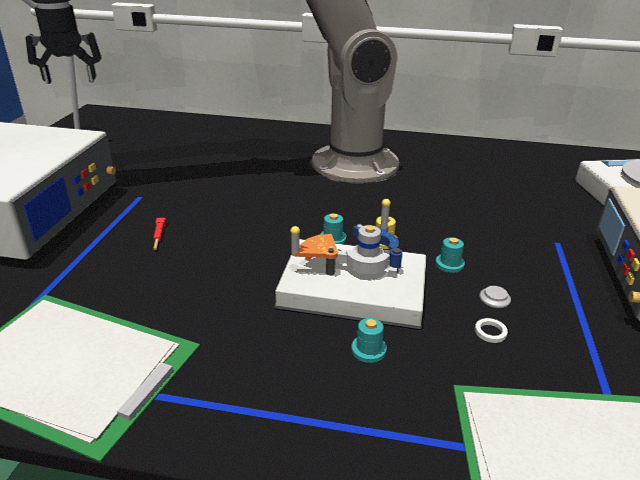

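Run:
```python
from h import *
z=np.load('pics/top.npz')
c=z['p'][185:305,205:365]; cv2.imwrite('pics/crop.png',cv2.resize(c,None,fx=5,fy=5,interpolation=cv2.INTER_CUBIC)[:,:,::-1])
# housing top: white pts near z=.042
P=[];d=z['d']
for v in range(185,285):
  for u in range(215,355):
    if d[v,u]>0:
      X=pt(z,u,v,d[v,u]); P.append((*X,u,v))
P=np.array(P); m=abs(P[:,2]-.042)<.008
pts=P[m][:,:2].astype(np.float32)
print(z['fx'],z['t'],m.sum(),np.median(P[m][:,2]),cv2.minAreaRect(pts))
for u,v in [(333,213),(259,283),(270,238),(248,237)]: print(u,v,pt(z,u,v))
```

```text
449.23582846152004 [-0.00288511  0.53149816  0.91975651] 6858 0.042499514998375426 ((0.5496678352355957, 0.07107042521238327), (0.24976834654808044, 0.17095406353473663), 89.7667465209961)
333 213 [ 0.57423113 -0.03021808  0.13649142]
259 283 [0.44207565 0.10921272 0.13594014]
270 238 [0.52838952 0.09074712 0.12491286]
248 237 [0.53551504 0.1391292  0.08875293]
```

View pics/crop.png

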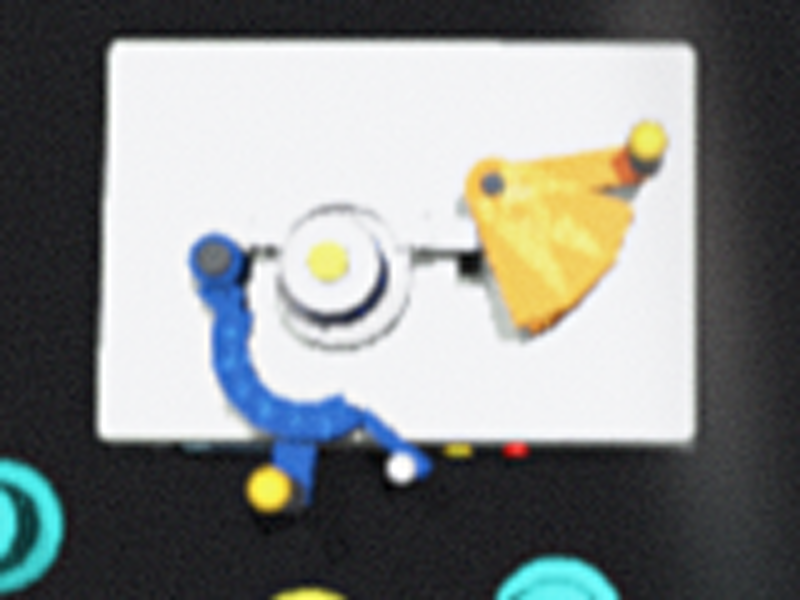

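The crop shows the stand square to the world axes, with these parts by crop pixel:
- blue ring: hinge (214,257), ball of its handle (269,488)
- orange hook: pivot (492,183), ball of its handle (648,140)
- capsule: steel with a blue band, top at about (328,262), inside the stand. The turquoise and yellow cans around it are the look-alikes.

Run:
```python
from h import *
z=np.load('pics/top.npz')
g=lambda x,y,h: ptz(z,205+x/5-.4,185+y/5-.4,h)[:2]
H=g(214,257,.089); R=g(269,488,.128); K=g(648,140,.128); V0=g(492,183,pt(z,303,221)[2]); C=g(330,264,.124)
print('hinge',H,'rh',R,np.linalg.norm(R-H),'piv',V0,pt(z,303,221)[2],'hh',K,np.linalg.norm(K-V0),'cap',C)
p1=H-[0,.05]; p2=V0-[.03,-.062]; print('port',p1,p2)
d=R-H; s=np.array([-.05,-.085]); print('ring ang',np.arctan2(s[1],s[0])-np.arctan2(d[1],d[0]))
e=K-V0; print('hook dir',np.arctan2(e[1],e[0]))
print(telemetry.get_obs()['eef_rot'])
for q in [[0,1,0,0],[0,.7071068,.7071068,0]]: print(solver.inverse_kinematics([R[0],R[1],.2],q),solver.inverse_kinematics([K[0],K[1],.2],q))
```

```text
hinge [0.53750706 0.14032102] rh [0.44385791 0.11149825] 0.09798425532375216 piv [0.56639374 0.02891075] 0.09204307440556457 hh [ 0.57662305 -0.03272626] 0.06248007652859159 cap [0.52966951 0.0897136 ]
port [0.53750706 0.09032102] [0.53639374 0.09091075]
ring ang 0.7404986871903869
hook dir -1.406334730321055
[-7.96891439e-04  9.83136733e-01  1.82870144e-01 -1.99234680e-04]
[ 0.26572516  0.22766266 -0.72616323  2.05043784  0.18831726  0.92820279
 -2.13199057] [ 0.19560423  0.36932583 -0.31140305  1.80923082  0.13326653  0.98344322
 -1.74096123]
[ 0.43268555  0.27396007 -0.92735968  2.0420283   0.26934001  0.95000759
 -0.63555009] [ 0.3875169   0.40633747 -0.56079285  1.79613964  0.25079089  1.01043301
 -0.27108366]
```

```bash
cat >> h.py <<'E'
HG=np.array([.537,.1405]); PV=np.array([.5668,.0287]); RR=.098; RH=.062
def quat(a): return [0,np.cos(a/2),np.sin(a/2),0]
def pose(c,r,th,z,back=0,s=1):
    """TCP at radius r, bearing th about c, tool x radial; back: shift against travel (s=+1 ccw)"""
    t=s*np.array([-np.sin(th),np.cos(th)]); p=c+r*np.array([np.cos(th),np.sin(th)])-back*t
    return [*p,z],t
def F():
    f=[]
    for _ in range(5): arm.hold(.02); f.append(telemetry.get_obs()['wrist_force'])
    return np.mean(f,0)
E
python3 - <<'E'
from h import *
th=-2.103-.7405; p,t=pose(HG,RR,th,.25); q=quat(th+np.pi)
effector.set_gripper(.03,20)
arm.movep(p,q); 
p[2]=.14; arm.movel(p,q,feed=.2)
p[2]=.096; print('hit',arm.movel(p,q,feed=.08,max_force=6)); b=F(); print(b)
cap('wrist','w1')
o=telemetry.get_obs(); print(o['eef_pos'],o['clock'],o['finger_gap'])
E
```

```text
hit False
[-0.15086869 -0.13174372 -0.04509051]
[0.44369435 0.11190379 0.09641553] 4.9167 0.030089116619305297
```

View pics/w1.png

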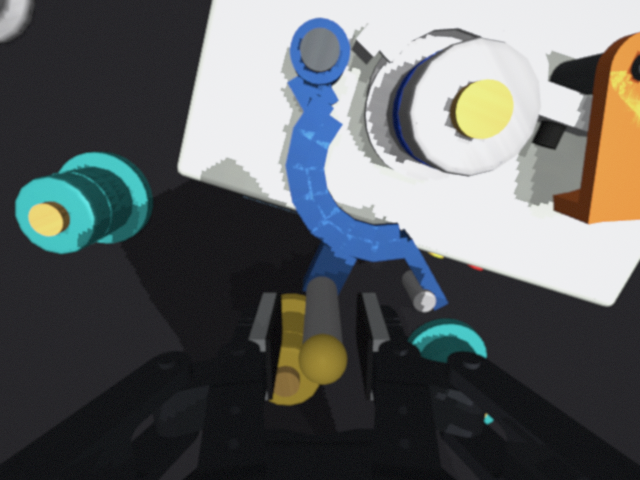

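The wrist view shows the handle ball at (323,358), centred between the fingers (270 and 375). Next I swing the ring.

Run:
```python
from h import *
b=F()
r=np.hypot(RR,.008); off=np.arctan2(.008,RR); o=telemetry.get_obs()
def step(phi,feed,mf):
    th=-2.103-phi; p,t=pose(HG,RR,th,.096,back=-.008)
    h=arm.movel(p,quat(th+np.pi),feed=feed,max_force=mf); return h,t
hit=False
for phi in [.70,.6,.5,.4,.3,.2,.13,.08]:
    h,t=step(phi,.05,12); f=F()-b; print(phi,h,'tan',round(f[:2]@t,2),np.round(f,1))
    if h: hit=True;break
phi=.08
while not hit and phi>-.05:
    phi-=.008; h,t=step(phi,.01,9); f=F()-b; ft=f[:2]@t; print(round(phi,3),h,'tan',round(ft,2))
    if ft<-8 or h: break
cap('top','t2'); o=telemetry.get_obs(); print(o['eef_pos'],o['clock'])
```

```text
0.7 False tan -0.05 [0.1 0.1 0. ]
0.6 False tan -0.14 [-0.1  0.1  0.2]
0.5 False tan 0.13 [ 0.1 -0.1  0.1]
0.4 False tan 0.29 [ 0.2 -0.2 -0. ]
0.3 False tan -0.05 [0.  0.1 0. ]
0.2 False tan -0.43 [-0.3  0.3 -0.2]
0.13 False tan -0.18 [-0.   0.2  0.2]
0.08 False tan 0.32 [0.4 0.  0.1]
0.072 False tan -0.95
0.064 False tan -2.91
0.056 False tan -2.37
0.048 False tan -1.92
0.04 False tan -1.68
0.032 False tan -1.38
0.024 False tan -2.02
0.016 False tan -2.05
0.008 False tan -4.92
0.0 False tan -6.42
-0.008 False tan -8.56
[0.4934386  0.05260194 0.09583407] 12.0667
```

Run:
```python
from h import *
z=np.load('pics/t2.npz')
c=z['p'][185:305,205:365]; cv2.imwrite('pics/crop2.png',cv2.resize(c,None,fx=5,fy=5,interpolation=cv2.INTER_CUBIC)[:,:,::-1])
```

```text
(no output)
```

View pics/crop2.png

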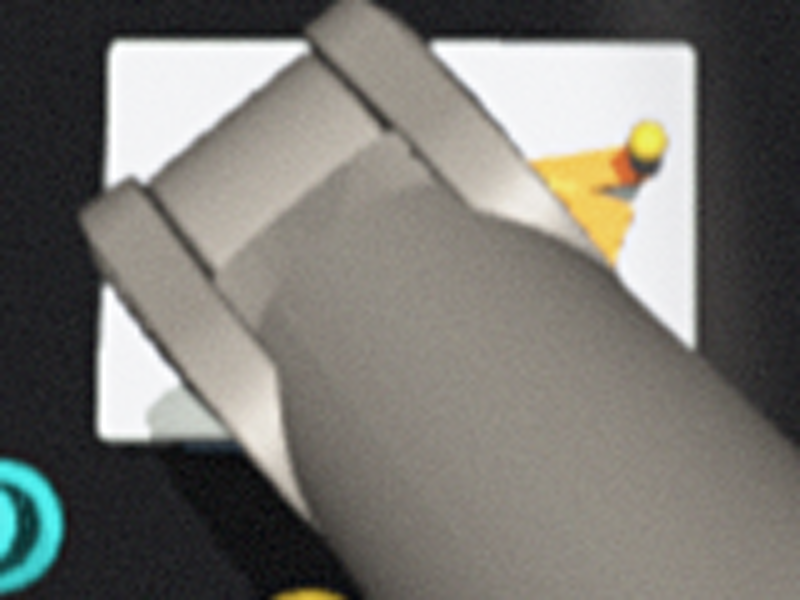

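The arm hides the ring in this view, but the TCP puts the handle at about (0.4865, 0.0566), where it should be when shut, with 8.6 N on it. I back off, move to the hook and check from there.

Run:
```python
from h import *
o=telemetry.get_obs(); p=np.array(o['eef_pos']); th=-2.103; t=np.array([-np.sin(th),np.cos(th)])
p[:2]-=.008*t; arm.movel(p,feed=.04); print(F()); p[2]=.2; arm.movel(p,feed=.15)
effector.set_gripper(.028,20)
th=-1.406; p,t=pose(PV,RH,th,.2,s=-1); arm.movep(p,quat(th+np.pi)); p[2]=.145; arm.movel(p,feed=.1)
cap('wrist','w3'); cap('top','t3')
p[2]=.099; print('hit',arm.movel(p,feed=.06,max_force=6)); print(F(),telemetry.get_obs()['clock'])
```

```text
[ 0.15232563 -0.09058186 -0.04304903]
hit False
[ 0.19948769 -0.18081688 -0.00781368] 16.1583
```

View pics/w3.png

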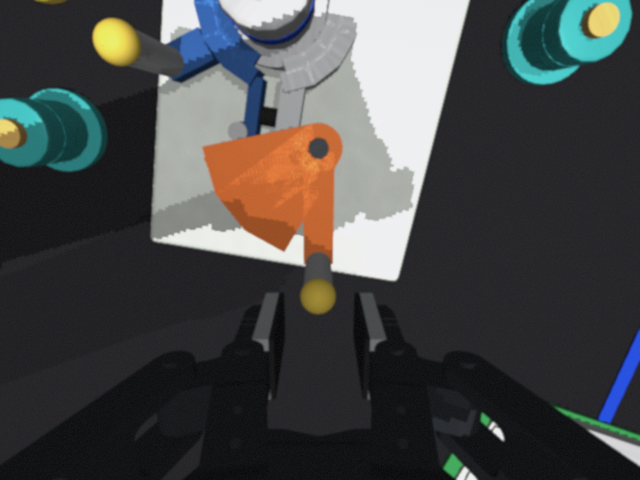

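The wrist view shows the ring shut: its ears meet at about (265,115) and the pin is at (238,130). The hook handle's ball at (318,297) is centred between the fingers. Turning the hook now.

Run:
```python
from h import *
z=np.load('pics/w3.npz'); r=ptz(z,117,42,.128)[:2]-HG; print('ring', r, np.linalg.norm(r), -2.103-np.arctan2(r[1],r[0]))
b=F(); th=-1.406; fine=False
for i in range(90):
    th-=.016 if fine else .08
    p,t=pose(PV,RH,th,.099,back=-.007,s=-1)
    h=arm.movel(p,quat(th+np.pi),feed=.02 if fine else .04,max_force=8)
    f=F()-b; ft=-f[:2]@t; print(round(th,3),h,round(ft,2),np.round(f,1))
    if ft>3 or th<-1.68: fine=True
    if ft>11 or h or th<-2.9: break
print(telemetry.get_obs()['clock'],telemetry.get_obs()['eef_pos'])
```

```text
ring [-0.04921535 -0.08373775] 0.09712960804453546 -0.0008536535972001325
-1.486 False 0.33 [ 0.4 -0.3 -0.2]
-1.566 False 0.32 [ 0.3 -0.5  0. ]
-1.646 False 0.23 [ 0.2 -0.3  0.4]
-1.726 False 0.56 [ 0.5 -0.4  0.1]
-1.742 False 1.94 [ 2.  -0.1 -1.1]
-1.758 False 1.9 [ 1.7 -1.  -0.6]
-1.774 False 1.7 [ 1.5 -0.9 -0.8]
-1.79 False 1.47 [ 1.4 -0.7 -0.5]
-1.806 False 1.63 [ 1.5 -0.5 -0.6]
-1.822 False 1.71 [ 1.5 -1.  -0.5]
-1.838 False 1.6 [ 1.3 -1.3 -0.7]
-1.854 False 1.4 [ 1.2 -0.8 -0.6]
-1.87 False 1.7 [ 1.4 -1.1 -0.4]
-1.886 False 1.57 [ 1.3 -1.  -0.5]
-1.902 False 1.57 [ 1.3 -1.1 -0.6]
-1.918 False 2.13 [ 1.8 -1.3 -0.8]
-1.934 False 1.41 [ 1.1 -1.1 -0.6]
-1.95 False 1.72 [ 1.5 -0.8 -0.8]
-1.966 False 1.65 [ 1.4 -1.  -0.7]
-1.982 False 1.27 [ 0.8 -1.2 -0.8]
-1.998 False 1.68 [ 1.4 -1.1 -0.9]
-2.014 False 1.69 [ 1.4 -1.  -0.3]
-2.03 False 1.61 [ 1.2 -1.3 -0.5]
-2.046 False 1.55 [ 1.4 -0.8 -0.9]
-2.062 False 1.61 [ 1.3 -1.  -0.8]
-2.078 False 1.82 [ 1.5 -1.  -0.7]
-2.094 False 1.59 [ 1.  -1.4 -0.6]
-2.11 False 1.76 [ 1.3 -1.2 -0.4]
-2.126 False 2.01 [ 1.5 -1.4 -0.9]
-2.142 False 4.19 [ 3.7 -1.9 -1.4]
-2.158 False 5.41 [ 4.5 -3.  -2.4]
-2.174 False 6.21 [ 5.4 -3.1 -2.9]
-2.19 False 7.26 [ 6.4 -3.5 -4. ]
-2.206 False 8.78 [ 7.9 -4.1 -4.2]
-2.222 False 9.55 [ 8.7 -4.4 -5.1]
-2.238 False 10.63 [ 9.5 -5.2 -5.5]
-2.254 False 11.14 [10.2 -5.1 -6.2]
28.85 [ 0.52433836 -0.0161963   0.09930937]
```

Run:
```python
from h import *
b=np.array([.2,-.18,0]); th=-2.254
for i in range(8):
    th-=.014
    p,t=pose(PV,RH,th,.099,back=-.007,s=-1)
    h=arm.movel(p,quat(th+np.pi),feed=.02,max_force=8)
    arm.hold(.1); f=F()-b; ft=-f[:2]@t; print(round(th,3),h,round(ft,2),np.round(f,1))
    if ft>13.9: break
arm.hold(.3); f=F()-b; print(-f[:2]@t,telemetry.get_obs()['clock'])
```

```text
-2.268 False 11.65 [10.6 -5.5 -6.6]
-2.282 False 12.07 [11.  -5.7 -7.1]
-2.296 False 12.82 [11.9 -5.9 -7. ]
-2.31 False 13.02 [11.8 -6.3 -8.2]
-2.324 False 14.42 [12.9 -7.3 -8.7]
14.291533498821762 31.4
```

Run:
```python
from h import *
th=-2.324; p,t=pose(PV,RH,th,.099,back=-.002,s=-1); 
p0=np.array(telemetry.get_obs()['eef_pos']); p0[:2]-=.0075*t
arm.movel(p0,feed=.03); print(F()); p0[2]=.22; arm.movel(p0,feed=.12)
cap('wrist','w4'); p0[1]-=.25; arm.movel(p0,feed=.25); arm.hold(.3); cap('top','t4')
z=np.load('pics/t4.npz'); c=z['p'][185:305,205:365]; cv2.imwrite('pics/crop4.png',cv2.resize(c,None,fx=5,fy=5,interpolation=cv2.INTER_CUBIC)[:,:,::-1])
print(F(),telemetry.get_obs()['clock'])
```

```text
[-0.16548505  0.1164942   0.42753074]
[-0.23836632  0.14891924 -0.14544648] 34.8
```

View pics/crop4.png

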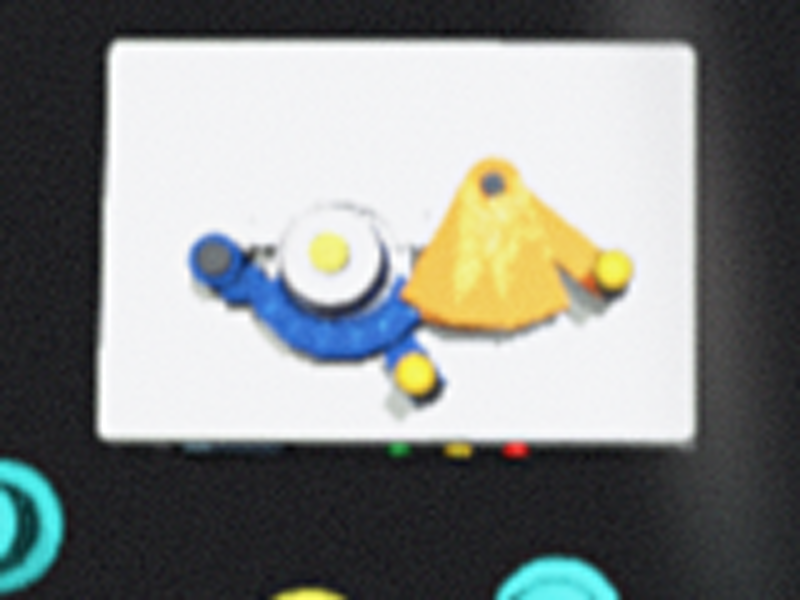

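View pics/w4.png

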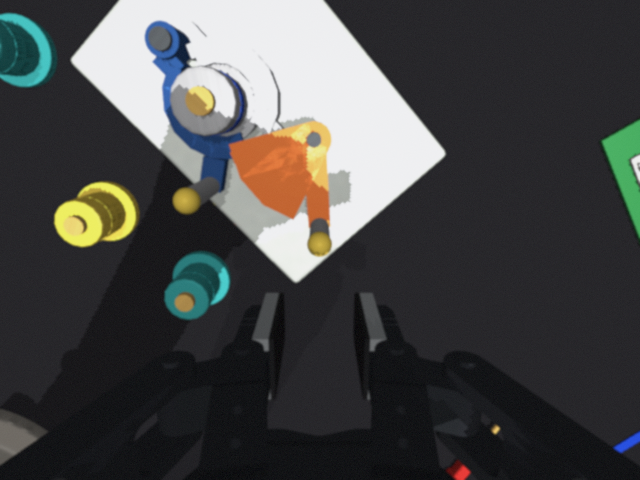

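The ring is shut around the flange, the hook lies over the pin with its handle ball at (614,270), and the capsule stands upright with its top at (330,254). I check its offset, then hand in.

Run:
```python
from h import *
z=np.load('pics/t4.npz')
C=ptz(z,205+330/5-.4,185+254/5-.4,.124)[:2]; e=np.linalg.norm(C-[.537,.0906]); print(C,e)
R=ptz(z,205+417/5-.4,185+372/5-.4,.128)[:2]-HG; print('ring',-2.103-np.arctan2(R[1],R[0]))
if e<.0055: print(ticket.close_job())
```

```text
[0.5335487  0.08975006] 0.0035544123460286097
ring -0.0037933462239103655
the job is handed in; nothing more can be done
None
```

The job is handed in: the ring is shut (measured about 0.00 rad), the hook is drawn tight with a 14.3 N push at its handle, and the capsule stands upright about 3.6 mm off the port axis; the gripper is clear, and I did not check the bystanders afterwards.

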